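# Lock a circuit board down on its test fixture with a slotted C key

## Task

Lock the sprung circuit board down on the test fixture: take the steel key that has a gap in its C (not the closed one) by its fin, press the board down with it and slide it sideways onto the post, its gap round the neck under the head, fully home, then let the spring lift it so that the head sits in the key's recess and let go. The post's height differs from setup to setup, so feel for it, and be gentle: never put more than about 25 N on board or post with the key, and do not push on the fixture with the gripper. Leave everything else where it is.

Things in the scene. Friction and masses are not known exactly. Their poses are not given: they have to be found in the camera images.
- key: Open C key: plain steel plate lying flat, with a tail and an upright fin. Origin: underside, at the seat centre, where the post's axis belongs; z up; the gap opens to +x. Plate x -22..+16 mm, y -22..+22, 8 mm thick with its rim. Slot 13 mm wide, from the fork tips (x +16) to its closed end (x -5.5). About 140 g.
- key_recess (a point): Recess in the key's top for the post's head, 23 x 23 mm (x -11.5..+12), 3 mm deep: the plate is 5 mm thick there. The rim round it, with a lip at the fork tips, is 3 mm higher, so all 8 mm must pass under the head before the head can drop in. Point: recess floor, 5 mm above the key's origin.
- key_fin (a point): Point to hold the key by: in its fin, 37 mm behind (-x of) the key's origin and 30 mm above its underside. Fin 26 mm long in x, 12 mm thick in y (grip across y), top 42 mm above the underside; it stands on a tail 16 mm wide, 8 mm thick, x -51..-21.
- closed_key: Look-alike key whose plate is closed in front, without a gap (24 mm from its origin to the front edge instead of 16). Not wanted; leave it alone.
- fixture: Board test fixture, fixed to the bench: aluminium base 150 x 116 x 24 mm, origin at bench height under the post's axis, z up. Above it a green circuit board on a sprung carrier, x -80..+55 mm, y -50..+50, with a 26 mm square hole round the post. Its -x half is bare and flat: the way in for the key, moving along +x. The +x half (x > 26 mm) carries parts up to 14 mm tall.
- post_axis (a point): On the axis of the upright steel post, at the unpressed board's top (64 mm up), axes as the fixture's. Post 20 mm thick with one groove, 11.5 mm high, neck 10 mm thick; head above it 14 mm tall, flat top, so the groove's bottom is 25.5 mm below the top. Post height is NOT measured: its top is 3.5 to 15.5 mm above the unpressed board; find it, e.g. touch down on it.
- board (a joint): How far the sprung board is pressed down, m: 0 free, 0.026 at most. It goes straight down without tilting and springs back; about 3 N to start, then 0.5 N per mm. With the key seated and let go it stays 3.5 to 15.5 mm down, depending on the post. Board and post are hurt by more than about 25 N.
- tape: Bystander: roll of black tape lying flat, 72 mm across, 18 mm tall; leave it alone.
- screwdriver: Bystander: screwdriver lying on the bench; leave it alone.
- standoff: Bystander: square brass standoff, 12 mm wide, 20 mm tall; leave it alone.
- flux: Bystander: small jar, 44 mm across, 70 mm tall; leave it alone.
- spray: Bystander: upright can, 52 mm across, 160 mm tall; leave it alone.
- tin: Bystander: open brass tin, 68 mm across, 35 mm tall; leave it alone.
- heatsink: Bystander: aluminium block 50 x 40 x 22 mm; leave it alone.
There are look-alikes about, which are no part of the job. What is shaped like the key but purple is not meant.

How it is judged:
On the way, in this order (a step that is already met when the one before it is completed fails the run):
1. the open key is picked up off the bench (height (world z) of key above 0.03 m), for 0.1 s.
2. the board is pressed down with the key beside the post (value of joint board above 0.004 m and horizontal distance between key and post_axis above 0.014 m and contact force between key and fixture above 2 N), for 0.05 s.
At the end, for the whole second after the job is handed in: The open key lies level (within 0.06 rad) round the post's neck, its seat centre within 3 mm of the post's axis and at least 2 mm below the unpressed board's top, at rest and let go, and holds the board at least 2 mm down (horizontal distance between key and post_axis below 0.003 m and value of joint board above 0.002 m and angle between key's own z axis and vertical below 0.06 rad and linear speed of key below 0.01 m/s and z of key in the frame of post_axis below -0.002 m); the robot touches nothing.
It fails at once if more than 30 N between the key and the fixture with its board and post (contact force between key and fixture above 30 N).
It fails at once if the gripper or arm pushes on the fixture with more than 12 N (contact force between any of the fingers, the arm and fixture above 12 N).
It fails at once if another thing is moved more than 15 mm (distance of any of closed_key, tape, screwdriver, standoff, flux, spray, tin, heatsink from where it was at the start of the episode above 0.015 m).
It also fails if it takes over 45 s, if anything falls off the work surface, if the arm or the gripper's body presses on something with over 40 N, if the wrist force passes 120 N, or if a joint passes its speed limit or range.

## Robot

A 6-joint arm with a two-finger parallel gripper is mounted at the origin on the work surface. World frame = base frame: x ahead of the robot, y to its left, z up, the work surface at z = 0. Lengths are in m, angles in rad, forces in N, time in s.
With the tool pointing down it reaches from about 0.25 to 0.725 m from the base axis. Payload 4 kg.
Tool frame: the origin (TCP) lies midway between the tips of the shut fingers; the grasp point (between the pads) lies 19 mm behind it; z points along the fingers, y is the line along which they close (so a half turn about z gives the same grasp; the last joint's range is limited). The gripper opens to 85 mm and grips with 20 to 120 N. Pads are 22 mm wide; open, the fingers measure 114 mm over their backs; the gripper's body (76 mm by 85 mm) begins 54 mm behind the grasp point. The pads swing forward as they close: fully open they stand 13 mm farther back than shut.
Start: joints at [1.147, 0.241, 0.005, 1.335, 0, 1.571], TCP at [0.206, 0.456, 0.231] pointing down, gripper open.
Joint ranges: [-2.72, 2.72], [-1.05, 1.87], [-1.09, 1.28], [-1.99, 2.15], [-1.42, 1.44], [-3.14, 3.14]. Speed limits (rad/s): [2.79, 2.79, 3.14, 3.14, 3.14, 3.14].

## Interface

Orientations are given as a unit quaternion [x, y, z, w].
In Python, from workcell import get_obs, camera, job_done, silhouettes gives the robot as it stands. The module is installed in compiled form; this text tells all that it offers.
- The arm moves only by the tool drive_tool, never from a script. Its argument "increments" is a list of rows, each a list of 3 entries, a list of its own where there are three numbers: the shift along the world's x, y, z in mm, then the turn, a rotation vector about the world's x, y, z in degrees, then the opening, from 0 (shut) to 1 (fully open). A call has 1 to 8 rows; each row shifts and turns the commanded pose from where the row before left it; what a row does not reach is not made up. A row lasts 1/12 s, in which the tool goes at most 41.7 mm and 7.16 degrees, less where a joint would pass 70% of its speed; a pose out of reach is approached as far as the arm can. A call is refused whole if a number of a shift passes 41.7 or a number of a turn 7.16, either way. A call with a gripper value outside its range is refused whole. The fingers move at their own pace and stop on an object; the grip force is fixed at half the most. Time passes only in rows, so rows that do not move let the fingers close. It gives the time, the measured TCP pose, the force, the opening and the grip force at its end, in the units of the state.
- get_obs(): the state, without advancing time (a new reading comes with each control period).
- camera(name): name is "scene" or "top" or "wrist"; returns a dict with "image" (480x640x3 uint8, red, green, blue), "K" (3x3 intrinsics, pixels), "view" (4x4, takes a point from world to camera coordinates). Camera axes: x right, y down, z forward; pixel columns grow to the right and rows downward; lengths in m; the calibration is good to about 2 mm. The wrist camera is an equidistant fisheye: a pixel r from the principal point sees the ray r / f radians off the axis. A picture is of the moment at which its call begins. There is no depth.
- job_done(): hands the job in; it is judged then, once.
Trained networks look in a picture, given as the dict that the camera call returned (one of the last four; its "shot" number tells which), for a name from the list of things; names that differ only in an ending like _2 or _b are one class to them, and where a whole thing is asked for, a point or a joint stands for the part that bears it (a point fixed in the world has none). Each returns a list of dicts, best first, with "conf" (0 to 1); they miss things now and then, are a little off and sometimes report something else, mostly with a low value. They report only what shows in the picture. A call takes as long as a camera call. They do not tell look-alikes from the thing itself.
- silhouettes(query, picture): "region" (480x640 bool, what is visible of it) and "bbox" ([left, top, right, bottom] in pixels, round what is visible of it).
The state is a dict: "clock": time; "joint_pos": joint angles; "joint_vel": joint speeds; "tau": joint torques, N m; "eef_pos": TCP position; "tool_rot": TCP orientation; "ft_force": force on the tool from outside, world axes, zero at the start; "ft_torque": the same for the moment, N m; "grip_width": finger opening in m; "grasp_force": force on a finger pad.
Only numpy, scipy, OpenCV 4.12 (cv2) and the standard library are available. Lean on these libraries where they do the work, as an engineer would, in place of code of your own. Each camera call takes 0.05 s, during which the arm holds its last target. There are 200 camera calls.

## Working session

There is one attempt and no reset: what is moved stays moved. The work goes in short steps, Python scripts to look and compute and a tool call to move; the robot and the scene stay as the last step left them, time stands still between calls to the robot, and variables do not carry over. Pictures are saved under pics/ and viewed, at most 10 in all, crops included, and the job is handed in when it is done.

Besides the shell and the picture viewer there is one more tool, called after "Emit:" as name(argument=value, ...), one argument or row to a line, values as JSON. drive_tool: Moves the arm, as the interface text tells. Its arguments: {"type":"object","properties":{"increments":{"type":"array"}},"required":["increments"]}

```bash
mkdir -p pics
python3 - <<'E'
from workcell import *
import cv2,numpy as np
o=get_obs();print({k:np.round(v,3).tolist() for k,v in o.items()})
for n in("top","scene"):
    p=camera(n);cv2.imwrite(f"pics/{n}1.png",p["image"][:,:,::-1])
    print(n,np.round(p["K"],1).tolist(),np.round(p["view"],4).tolist())
    for q in("key","closed_key","fixture","board","tape","screwdriver","standoff","flux","spray","tin","heatsink"):
        print(q,[(round(d["conf"],2),list(map(int,d["bbox"])),int(d["region"].sum())) for d in silhouettes(q,p)[:4]])
E
```

```text
{'clock': 0.0, 'joint_pos': [1.147, 0.241, 0.004, 1.335, -0.0, 1.571], 'joint_vel': [0.001, 0.001, -0.002, 0.001, 0.0, 0.001], 'tau': [0.001, -37.231, 25.241, 0.017, 0.0, -0.0], 'eef_pos': [0.205, 0.455, 0.23], 'tool_rot': [0.21, 0.978, -0.001, -0.0], 'ft_force': [-0.712, 1.022, 0.733], 'ft_torque': [-0.039, -0.014, 0.004], 'grasp_force': 0.0, 'grip_width': 0.086}
top [[509.3, 0.0, 322.7], [0.0, 509.3, 239.6], [0.0, 0.0, 1.0]] [[0.0281, -0.9996, -0.0033, -0.0318], [-0.9916, -0.0275, -0.1261, 0.5675], [0.126, 0.0069, -0.992, 1.0241], [0.0, 0.0, 0.0, 1.0]]
key [(0.95, [202, 332, 224, 367], 521), (0.89, [215, 271, 238, 303], 471), (0.83, [259, 241, 285, 276], 394)]
closed_key [(0.62, [240, 188, 270, 221], 518), (0.27, [216, 273, 236, 302], 405)]
fixture [(0.93, [330, 210, 396, 288], 3871)]
board [(0.88, [328, 209, 396, 282], 3077)]
tape [(0.83, [267, 312, 303, 346], 655), (0.72, [214, 269, 236, 300], 459), (0.63, [493, 284, 527, 311], 541)]
screwdriver [(0.68, [117, 207, 148, 297], 730)]
standoff [(0.61, [221, 237, 227, 245], 33), (0.52, [495, 285, 524, 310], 499)]
flux [(0.75, [278, 11
[... 301 characters left out ...]
3556, -0.5782, 1.7912], [0.0, 0.0, 0.0, 1.0]]
key [(0.88, [399, 245, 422, 276], 359), (0.68, [355, 258, 377, 280], 301), (0.58, [433, 230, 456, 248], 307)]
closed_key [(0.57, [347, 281, 377, 317], 595)]
fixture [(0.69, [243, 211, 325, 273], 3442)]
board [(0.57, [245, 208, 318, 257], 1824)]
tape [(0.56, [360, 219, 386, 244], 515)]
screwdriver [(0.76, [486, 278, 510, 348], 612)]
standoff [(0.53, [398, 280, 403, 295], 68)]
flux [(0.72, [284, 306, 312, 345], 861), (0.39, [436, 290, 478, 372], 2330)]
spray [(0.75, [436, 286, 478, 373], 2377)]
tin [(0.84, [189, 289, 260, 329], 1356), (0.16, [239, 212, 325, 275], 3377)]
heatsink [(0.86, [184, 190, 207, 209], 289), (0.42, [403, 244, 421, 277], 369)]
```

Run:
```python
import cv2
a=cv2.imread("pics/top1.png");cv2.imwrite("pics/t1c.png",cv2.resize(a[170:380,180:420],None,fx=3.3,fy=2.8,interpolation=2)[:600,:800])
a=cv2.imread("pics/scene1.png");cv2.imwrite("pics/s1c.png",cv2.resize(a[190:350,230:470],None,fx=3.3,fy=3.3,interpolation=2))
```

```text
(no output)
```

View pics/t1c.png

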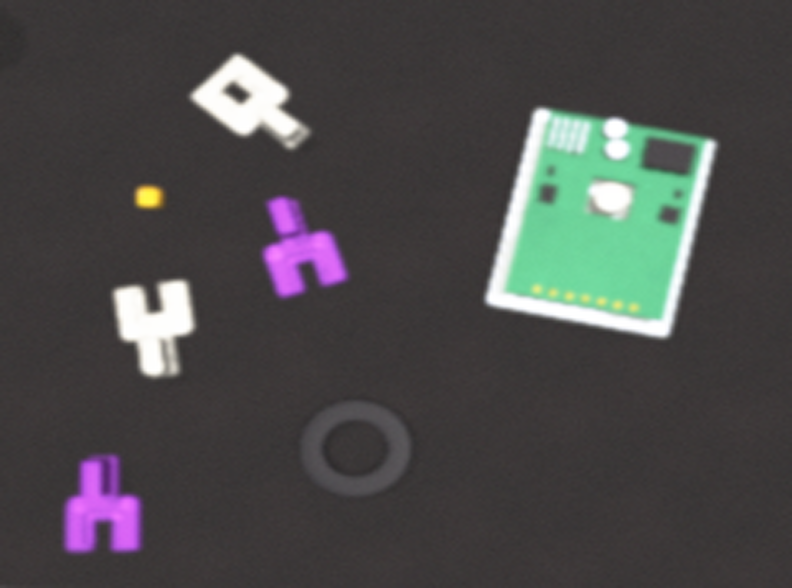

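View pics/s1c.png

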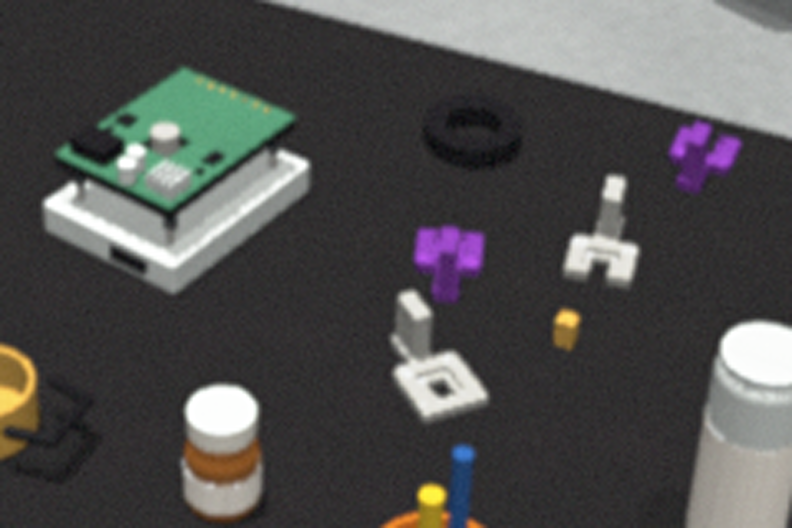

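The steel key with the open gap is at about (226,287) in the top picture, gap facing up the image. The closed one is at (255,205), two purple ones at (270,259) and (212,350), and the fixture at (362,250) with its bare half facing the robot.

```bash
cat > h.py <<'E'
from workcell import *
import cv2,numpy as np
from scipy.optimize import minimize
def proj(p,P):
    c=np.asarray(P)@p["view"][:3,:3].T+p["view"][:3,3]
    if p.get("fish"):
        r=np.linalg.norm(c[:,:2],axis=1)+1e-12;t=np.arctan2(r,c[:,2])
        q=c[:,:2]*(t/r)[:,None]
    else: q=c[:,:2]/c[:,2:]
    return q*[p["K"][0,0],p["K"][1,1]]+p["K"][:2,2]
def onplane(p,uv,z):
    uv=np.atleast_2d(np.asarray(uv,float));n=(uv-p["K"][:2,2])/[p["K"][0,0],p["K"][1,1]]
    if p.get("fish"):
        t=np.linalg.norm(n,axis=1,keepdims=True)+1e-12;d=np.c_[n/t*np.sin(t),np.cos(t)]
    else: d=np.c_[n,np.ones(len(n))]
    R=p["view"][:3,:3];C=-R.T@p["view"][:3,3];w=d@R
    return C+w*((z-C[2])/w[:,2])[:,None]
def box(x0,x1,y0,y1,z0,z1):
    return np.array([[x,y,z] for x in(x0,x1) for y in(y0,y1) for z in(z0,z1)])/1e3
KEY=[box(-22,-5.5,-22,22,0,8),box(-6,16,6.5,22,0,8),box(-6,16,-22,-6.5,0,8),box(-51,-21,-8,8,0,8),box(-50,-24,-6,6,0,42)]
def place(P,x,y,a,z=0): 
    c,s=np.cos(a),np.sin(a);return P@np.array([[c,s,0],[-s,c,0],[0,0,1]])+[x,y,z]
def render(p,parts,pose,b,S=6,z=0):
    l,t,r,bt=b;m=np.zeros(((bt-t)*S,(r-l)*S),np.uint8)
    for P in parts:
        h=(proj(p,place(P,*pose,z))-[l-.5,t-.5])*S-.5
        cv2.fillConvexPoly(m,cv2.convexHull(np.round(h*16).astype(np.int32)),255,shift=4)
    m=cv2.resize(m,(r-l,bt-t),interpolation=cv2.INTER_AREA).astype(np.float32)/255
    return m
def fit(views,parts,x0,step=(.006,.006,.15),blur=.7):
    # views: list of (picture, soft mask, box)
    def f(v): return sum(np.mean((cv2.GaussianBlur(render(p,parts,v,b),(0,0),blur)-m)**2) for p,m,b in views)
    best=None
    for k in range(3):
        x0=best.x if best is not None else np.array(x0)
        s=np.diag(step)*(1,-.6,.5)[k]
        best=minimize(f,x0,method="Nelder-Mead",options=dict(initial_simplex=np.vstack([x0,x0+s]),xatol=1e-5,fatol=1e-8))
    return best
def bright(p,b,bg=50,fg=215):
    l,t,r,bt=b;g=p["image"][t:bt,l:r].min(2).astype(np.float32)
    return np.clip((g-bg)/(fg-bg),0,1)
E
python3 - <<'E'
from h import *
top,sc=camera("top"),camera("scene")
x0=onplane(top,[226,282],.006)[0];print(x0)
bt=(205,262,246,312);bs=(395,238,428,282)
for V in([top],[sc],[top,sc]):
    vs=[(p,bright(p,bt if p is top else bs),bt if p is top else bs) for p in V]
    for a in (0,):
        r=fit(vs,KEY,[x0[0],x0[1],a]);print(np.round(r.x,4),r.fun)
def green(p):
    i=p["image"].astype(int);return ((i[:,:,1]-i[:,:,0]>40)).astype(np.uint8)
for p,b in((top,(320,195,410,300)),(sc,(235,200,335,285))):
    g=green(p);k=np.zeros_like(g);k[b[1]:b[3],b[0]:b[2]]=1;g=g*k
    uv=np.argwhere(g)[:,::-1];W=onplane(p,uv,.064)[:,:2]
    (c,s,a)=cv2.minAreaRect((W*1000).astype(np.float32));print(np.round(c,1),np.round(s,1),a)
    a=np.radians(a); a-=np.round(a/(np.pi/2))*np.pi/2
    cx=np.array([np.cos(a),np.sin(a)]);print("ang",a,"post by board",np.array(c)+12.5*cx)
# post head centre
print("top head",[onplane(top,[180+609/3.3-.4,170+198/2.8-.4],z)[0].round(4) for z in(.068,.078)])
print("sc head",[onplane(sc,[230+165/3.3-.4,190+131/3.3-.4],z)[0].round(4) for z in(.068,.078)])
E
```

```text
[0.47570467 0.18657633 0.006     ]
[0.4819 0.1872 0.1747] 0.010286524891853333
[0.4768 0.1837 0.2038] 0.02215847559273243
[0.4806 0.1859 0.2007] 0.052648067474365234
[553.6 -98.1] [ 98.6 136.5] 79.13965606689453
ang -0.18954875953168115 post by board [ 565.85106812 -100.5039854 ]
[ 551.8 -100.3] [101.8 137.4] 78.88159942626953
ang -0.1940526975672232 post by board [ 564.08685698 -102.7446007 ]
top head [array([ 0.5649, -0.0998,  0.068 ]), array([ 0.5636, -0.099 ,  0.078 ])]
sc head [array([ 0.5563, -0.1069,  0.068 ]), array([ 0.569 , -0.0995,  0.078 ])]
```

Emit:
drive_tool(
  increments=[
    [[20,-24,0],[0,0,3],1],
    [[20,-24,0],[0,0,3],1],
    [[20,-24,0],[0,0,3],1],
    [[20,-24,0],[0,0,3],1],
    [[20,-24,0],[0,0,3],1],
    [[20,-24,0],[0,0,3],1],
    [[20,-24,0],[0,0,3],1],
    [[20,-24,0],[0,0,3],1],
  ],
)

```text
clock: 1.97
eef_pos: [0.3664, 0.2625, 0.2315]
tool_rot: [0.001, 1.0, 0.0, 0.0]
ft_force: [0.1, 1.3, -0.8]
grip_width: 0.0853
grasp_force: 0.0
```

Emit:
drive_tool(
  increments=[
    [[20,-24,0],[0,0,3],1],
    [[20,-24,0],[0,0,3],1],
    [[20,-24,0],[0,0,3],1],
    [[10,-12,0],[0,0,2.2],1],
    [[0,0,0],[0,0,0],1],
  ],
)

```text
clock: 2.38
eef_pos: [0.4375, 0.1774, 0.2313]
tool_rot: [-0.093, 0.996, -0.0, 0.0]
ft_force: [-0.2, 1.1, -0.1]
grip_width: 0.0858
grasp_force: 0.0
```

Run:
```python
from h import *
from scipy.spatial.transform import Rotation as R
o=get_obs();print(np.round(o["eef_pos"],4),R.from_quat(o["tool_rot"]).as_matrix().round(3).tolist(),np.round(o["joint_pos"],3),o["clock"],o["ft_force"])
w=camera("wrist");w["fish"]=1;print(w["K"].tolist(),np.round(w["view"],4).tolist())
im=w["image"][:,:,::-1].copy()
for pose in([.4806,.1859,.2],):
  for P in KEY:
    cv2.polylines(im,[cv2.convexHull(np.round(proj(w,place(P,*pose))).astype(np.int32))],True,(0,0,255),1)
cv2.imwrite("pics/w1.png",im);np.save("w1.npy",w["image"])
```

```text
[0.4375 0.1774 0.2313] [[-0.983, -0.186, 0.001], [-0.186, 0.983, -0.001], [-0.001, -0.001, -1.0]] [ 3.860e-01  1.850e-01 -6.600e-02  1.319e+00 -1.000e-03  1.990e-01] 2.3833 [-0.22809798  1.11958165 -0.14730779]
[[371.64829954431775, 0.0, 311.97078503367715], [0.0, 371.64829954431775, 241.93719233230541], [0.0, 0.0, 1.0]] [[-0.1841, 0.9829, -0.0, -0.0933], [0.9427, 0.1766, 0.283, -0.4809], [0.2781, 0.0521, -0.9591, 0.2481], [0.0, 0.0, 0.0, 1.0]]
```

View pics/w1.png

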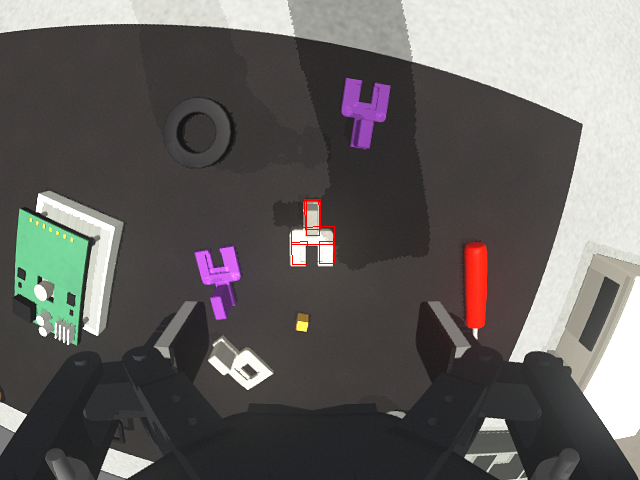

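The wrist picture shows the open key at (312,235), with the projected model within 2 px of it. The purple key is at (220,275) and the closed key at (243,362). I'll refine the fit with this view.

Run:
```python
from h import *
w=camera("wrist");w["fish"]=1
b=(280,190,345,275)
g=w["image"][b[1]:b[3],b[0]:b[2]].min(2);print(g[::8,::6])
for bg,fg in((60,130),(70,100)):
  r=fit([(w,bright(w,b,bg,fg),b)],KEY,[.4806,.1859,.19]);print(np.round(r.x,4),r.fun)
  x,y,a=r.x;print("fin",x-.037*np.cos(a),y-.037*np.sin(a))
```

```text
[[ 60  61  61  62  63  62  65  65  44  43  45]
 [ 64  62  65  56  53  46  50  49  47  47  48]
 [ 46  49  47  43 123 114 172  49  49  48  49]
 [ 49  48  52  45 182 197 143  50  50  49  49]
 [ 48  50  49  51 179 195 140  51  53  51  52]
 [ 66  68 119 114 176 199 162 120  80  52  51]
 [ 68  63 253 252 245 227 255 255 202  51  48]
 [ 66  67 252 251 204 183 254 253 253  71  54]
 [ 66  68 252 249 135  69 243 252 253  69  55]
 [ 67  68 251 248  76  68 143 252 252  68  52]
 [ 69  68  69  68  70  70  70  67  69  66  68]]
[0.4835 0.1843 0.1762] 0.013210861943662167
fin 0.44709718934606396 0.17780920199731529
[0.4835 0.1845 0.1764] 0.013819458894431591
fin 0.44705650415134945 0.17796913536261136
```

Emit:
drive_tool(
  increments=[
    [[4,1,-30],[0,0,-0.5],1],
    [[4,0,-30],[0,0,0],1],
    [[1,0,-30],[0,0,0],1],
    [[0,0,-30],[0,0,0],1],
    [[0,0,-30],[0,0,0],1],
    [[0,0,-30],[0,0,0],1],
    [[0,0,-24],[0,0,0],1],
    [[0,0,-15],[0,0,0],1],
  ],
)

```text
clock: 3.15
eef_pos: [0.442, 0.1813, 0.0098]
tool_rot: [-0.092, 0.996, -0.0, -0.002]
ft_force: [-1.7, -0.5, 0.7]
grip_width: 0.0855
grasp_force: 0.0
```

Emit:
drive_tool(
  increments=[
    [[0,0,0],[0,0,0],0.3],
    [[0,0,0],[0,0,0],0.1],
    [[0,0,0],[0,0,0],0],
    [[0,0,0],[0,0,0],0],
    [[0,0,0],[0,0,0],0],
    [[0,0,0],[0,0,0],0],
  ],
)

```text
clock: 3.65
eef_pos: [0.4455, 0.1809, 0.0135]
tool_rot: [-0.091, 0.996, 0.0, 0.001]
ft_force: [0.4, -1.8, 4.0]
grip_width: 0.0125
grasp_force: 5.7
```

Emit:
drive_tool(
  increments=[
    [[0,0,0],[0,0,0],0],
    [[0,0,0],[0,0,0],0],
    [[0,0,10],[0,0,0],0],
    [[0,0,20],[0,0,0],0],
    [[0,0,20],[0,0,0],0],
    [[0,0,30],[0,0,0],0],
    [[0,0,30],[0,0,0],0],
    [[0,0,20],[0,0,0],0],
  ],
)

```text
clock: 4.32
eef_pos: [0.4452, 0.1811, 0.1455]
tool_rot: [-0.091, 0.996, 0.001, 0.001]
ft_force: [1.8, 0.3, -1.4]
grip_width: 0.011
grasp_force: 58.1
```

Run:
```python
from h import *
from scipy.spatial.transform import Rotation as R
o=get_obs();print(np.round(o["eef_pos"],4),R.from_quat(o["tool_rot"]).as_matrix().round(3).tolist(),np.round(o["ft_force"],2),np.round(o["ft_torque"],3),o["grasp_force"])
w=camera("wrist");w["fish"]=1
cv2.imwrite("pics/w2.png",w["image"][:,:,::-1])
```

```text
[0.4452 0.1811 0.1455] [[-0.984, -0.181, 0.003], [-0.181, 0.984, 0.001], [-0.003, 0.001, -1.0]] [ 1.81  0.33 -1.38] [-0.041 -0.072 -0.003] 58.0907267332077
```

View pics/w2.png

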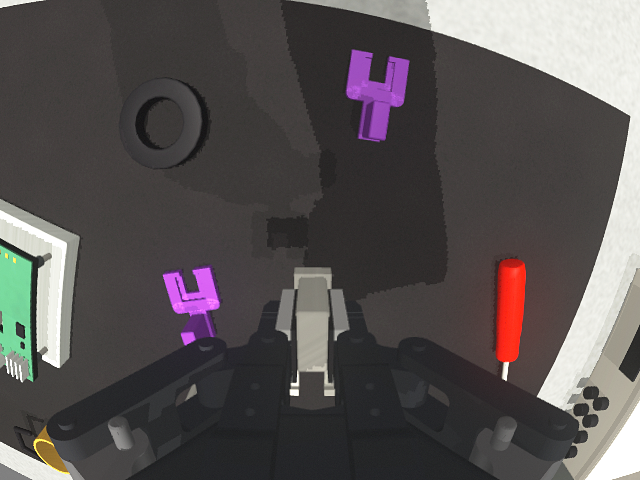

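The key is held by its fin, shown at (313,320), straight and with nothing else caught. Next I'll carry it over the fixture.

Emit:
drive_tool(
  increments=[
    [[7,-23,0],[0,0,-1.8],0],
    [[7,-23,0],[0,0,-1.8],0],
    [[7,-23,0],[0,0,-1.8],0],
    [[7,-23,0],[0,0,-1.8],0],
    [[7,-23,0],[0,0,-1.8],0],
    [[7,-23,0],[0,0,-1.8],0],
    [[7,-23,0],[0,0,-1.8],0],
    [[7,-23,0],[0,0,-1.8],0],
  ],
)

```text
clock: 5.03
eef_pos: [0.5003, -0.0044, 0.1423]
tool_rot: [0.036, 0.999, 0.0, -0.0]
ft_force: [0.2, 0.7, -1.1]
grip_width: 0.0112
grasp_force: 58.3
```

Emit:
drive_tool(
  increments=[
    [[7,-23,0],[0,0,-1.8],0],
    [[7,-23,0],[0,0,-1.8],0],
    [[0,-23,0],[0,0,-1.8],0],
    [[0,-23,0],[0,0,-1.6],0],
    [[0,0,0],[0,0,0],0],
    [[0,0,0],[0,0,0],0],
  ],
)

```text
clock: 5.53
eef_pos: [0.5141, -0.0961, 0.1421]
tool_rot: [0.097, 0.995, 0.0, -0.0]
ft_force: [0.1, -0.1, -2.1]
grip_width: 0.0109
grasp_force: 58.5
```

```bash
cat > look.py <<'E'
from h import *
from scipy.spatial.transform import Rotation as R
import sys
n=sys.argv[1]
o=get_obs();M=R.from_quat(o["tool_rot"]).as_matrix();print(np.round(o["eef_pos"],4),M.round(3).tolist(),np.round(o["ft_force"],2),np.round(o["ft_torque"],3),o["grasp_force"],o["clock"])
f=-M[:2,0];tc=o["eef_pos"];a=np.arctan2(f[1],f[0]);pose=(tc[0]+.038*f[0],tc[1]+.038*f[1],a);zk=tc[2]-.0135
ims=[]
for c,s in(("top",4),("scene",4)):
    p=camera(c);np.save(f"{c}{n}.npy",p["image"])
    uv=proj(p,[[.56,-.10,.08]])[0].astype(int);l,t=uv-[48,60]
    im=cv2.resize(p["image"][t:t+120,l:l+98,::-1],None,fx=s,fy=s,interpolation=2)
    for P in KEY:
        h=(proj(p,place(P,*pose,zk))-[l-.5,t-.5])*s-.5
        cv2.polylines(im,[cv2.convexHull(np.round(h).astype(np.int32))],True,(0,0,255),1)
    ims.append(im)
cv2.imwrite(f"pics/l{n}.png",np.hstack(ims));print("yaw",a,"key",pose,zk)
E
python3 look.py 3
```

```text
[ 0.5141 -0.0961  0.1421] [[-0.981, 0.193, -0.001], [0.193, 0.981, 0.001], [0.001, 0.001, -1.0]] [ 0.12 -0.11 -2.14] [ 0.049  0.027 -0.022] 58.49547028541565 5.5333
yaw -0.1940230760728447 key (np.float64(0.551347865763255), np.float64(-0.10346344550354299), np.float64(-0.1940230760728447)) 0.1286071937061452
```

View pics/l3.png

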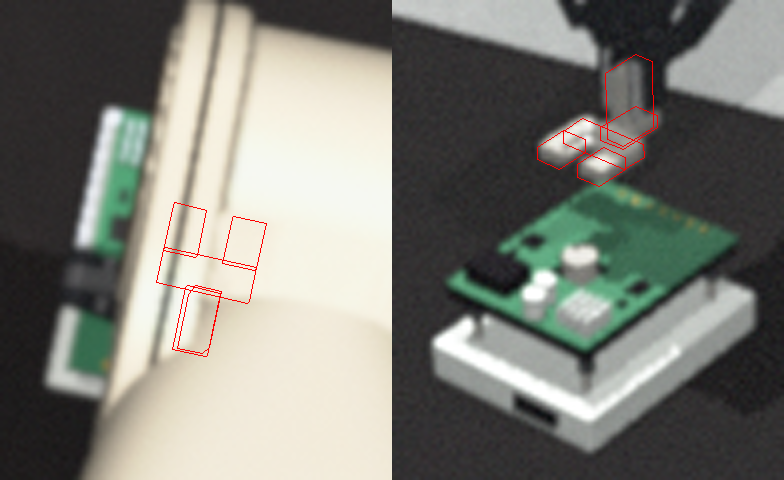

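The scene camera shows the held key (plate at (590,150) in the crop) matching the model to about 1 px. The arm hides it from the top camera. Next I'll go down over the post to touch its top.

Emit:
drive_tool(
  increments=[
    [[6,0,0],[0,0,0],0],
    [[6,1,-10],[0,0,0],0],
    [[5,1,-12],[0,0,0],0],
    [[0,0,-12],[0,0,0],0],
    [[0,0,-8],[0,0,0],0],
    [[0,0,-2],[0,0,0],0],
    [[0,0,0],[0,0,0],0],
    [[0,0,0],[0,0,0],0],
  ],
)

```text
clock: 6.3
eef_pos: [0.5316, -0.093, 0.098]
tool_rot: [0.096, 0.995, 0.0, -0.0]
ft_force: [0.3, 0.2, -1.0]
grip_width: 0.0112
grasp_force: 58.5
```

Emit:
drive_tool(
  increments=[
    [[0,0,-1],[0,0,0],0],
    [[0,0,-1],[0,0,0],0],
    [[0,0,0],[0,0,0],0],
    [[0,0,0],[0,0,0],0],
  ],
)

```text
clock: 6.63
eef_pos: [0.5318, -0.0933, 0.0967]
tool_rot: [0.096, 0.995, -0.0, 0.0]
ft_force: [0.8, 1.1, -1.4]
grip_width: 0.011
grasp_force: 58.5
```

Emit:
drive_tool(
  increments=[
    [[0,0,-1],[0,0,0],0],
    [[0,0,-1],[0,0,0],0],
    [[0,0,-1],[0,0,0],0],
    [[0,0,0],[0,0,0],0],
  ],
)

```text
clock: 6.97
eef_pos: [0.5314, -0.0932, 0.093]
tool_rot: [0.096, 0.995, 0.0, -0.0]
ft_force: [-0.8, 0.0, -1.8]
grip_width: 0.0109
grasp_force: 58.5
```

```bash
python3 look.py 4
```

```text
[ 0.5314 -0.0932  0.093 ] [[-0.982, 0.191, -0.0], [0.191, 0.982, 0.0], [0.0, 0.0, -1.0]] [-0.77  0.02 -1.77] [0.035 0.044 0.028] 58.50403904914856 6.9667
yaw -0.19173104111813818 key (np.float64(0.568711832702799), np.float64(-0.10046674278630424), np.float64(-0.19173104111813818)) 0.07954059363096917
```

View pics/l4.png

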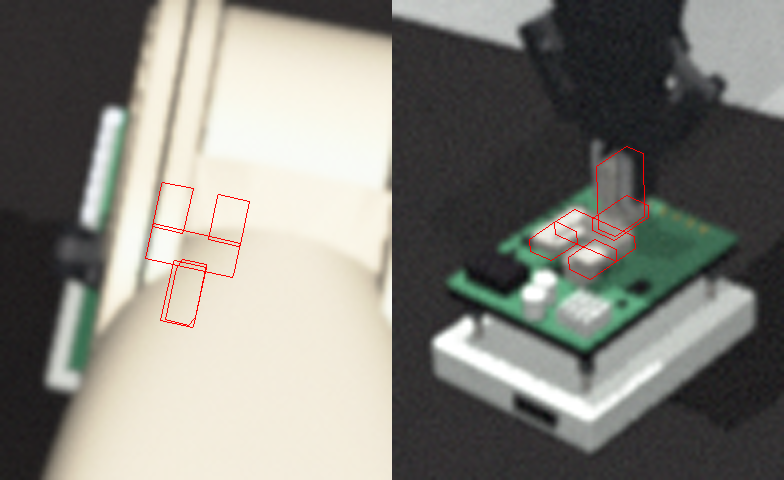

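Emit:
drive_tool(
  increments=[
    [[0,0,-1],[0,0,0],0],
    [[0,0,0],[0,0,0],0],
  ],
)

```text
clock: 7.23
eef_pos: [0.5315, -0.0932, 0.0921]
tool_rot: [0.096, 0.995, 0.0, -0.0]
ft_force: [-0.1, -0.1, -2.0]
grip_width: 0.011
grasp_force: 58.5
```

Emit:
drive_tool(
  increments=[
    [[0,0,-0.7],[0,0,0],0],
    [[0,0,0],[0,0,0],0],
  ],
)

```text
clock: 7.4
eef_pos: [0.5315, -0.0932, 0.0915]
tool_rot: [0.096, 0.995, 0.0, -0.0]
ft_force: [0.4, 0.3, -0.8]
grip_width: 0.0109
grasp_force: 58.5
```

Emit:
drive_tool(
  increments=[
    [[0,0,-0.7],[0,0,0],0],
    [[0,0,0],[0,0,0],0],
  ],
)

```text
clock: 7.57
eef_pos: [0.5315, -0.0932, 0.0908]
tool_rot: [0.096, 0.995, 0.0, -0.0]
ft_force: [-0.3, 0.2, -1.2]
grip_width: 0.0107
grasp_force: 58.5
```

Emit:
drive_tool(
  increments=[
    [[0,0,-0.8],[0,0,0],0],
    [[0,0,0],[0,0,0],0],
  ],
)

```text
clock: 7.73
eef_pos: [0.5315, -0.0932, 0.09]
tool_rot: [0.096, 0.995, -0.0, -0.0]
ft_force: [-0.3, -0.1, -1.0]
grip_width: 0.0112
grasp_force: 58.5
```

Emit:
drive_tool(
  increments=[
    [[0,0,-0.8],[0,0,0],0],
    [[0,0,0],[0,0,0],0],
  ],
)

```text
clock: 7.9
eef_pos: [0.5315, -0.0932, 0.0892]
tool_rot: [0.096, 0.995, 0.0, -0.0]
ft_force: [0.4, 0.3, -1.1]
grip_width: 0.0111
grasp_force: 58.5
```

Emit:
drive_tool(
  increments=[
    [[0,0,-0.8],[0,0,0],0],
    [[0,0,0],[0,0,0],0],
  ],
)

```text
clock: 8.07
eef_pos: [0.5316, -0.0932, 0.0884]
tool_rot: [0.096, 0.995, -0.0, -0.0]
ft_force: [0.4, 0.7, -1.5]
grip_width: 0.0111
grasp_force: 58.5
```

Emit:
drive_tool(
  increments=[
    [[0,0,-0.8],[0,0,0],0],
    [[0,0,0],[0,0,0],0],
  ],
)

```text
clock: 8.23
eef_pos: [0.5317, -0.0932, 0.0878]
tool_rot: [0.096, 0.995, -0.0, 0.0]
ft_force: [1.0, -0.4, -0.5]
grip_width: 0.0114
grasp_force: 58.7
```

Emit:
drive_tool(
  increments=[
    [[0,0,-0.8],[0,0,0],0],
    [[0,0,0],[0,0,0],0],
  ],
)

```text
clock: 8.4
eef_pos: [0.5317, -0.0933, 0.0877]
tool_rot: [0.096, 0.995, -0.0, 0.0]
ft_force: [-2.2, -0.5, 3.8]
grip_width: 0.0108
grasp_force: 59.4
```

Emit:
drive_tool(
  increments=[
    [[0,0,5],[0,0,0],0],
    [[-10,2,0],[0,0,0],0],
    [[-10,2,0],[0,0,0],0],
    [[-10,2,0],[0,0,0],0],
    [[-10,2,-4],[0,0,0],0],
    [[0,0,-3],[0,0,0],0],
    [[0,0,0],[0,0,0],0],
    [[0,0,0],[0,0,0],0],
  ],
)

```text
clock: 9.07
eef_pos: [0.4923, -0.0853, 0.085]
tool_rot: [0.096, 0.995, -0.0, 0.0]
ft_force: [0.4, -0.5, -1.0]
grip_width: 0.0108
grasp_force: 58.6
```

```bash
python3 look.py 5
cat > rel.py <<'E'
from h import *
from scipy.spatial.transform import Rotation as R
PLATE=KEY[:3]
o=get_obs();M=R.from_quat(o["tool_rot"]).as_matrix();f=-M[:2,0];a=np.arctan2(f[1],f[0]);tc=o["eef_pos"]
pose=np.array([tc[0]+.038*f[0],tc[1]+.038*f[1],a]);zk=tc[2]-.0132
p=camera("scene")
def soft(parts,pose,z,b): return cv2.GaussianBlur(render(p,parts,pose,b,6,z),(0,0),.7)
def run(parts,x0,z,step,lo,hi):
    hull=np.vstack([proj(p,place(P,*x0,z)) for P in parts]);l,t=(hull.min(0)-4).astype(int);r,bt=(hull.max(0)+5).astype(int);b=(l,t,r,bt)
    m=bright(p,b,lo,hi)
    w=np.ones_like(m)
    if len(parts)>1:  # ignore pixels of the fin, tail and gripper
        fin=render(p,[box(-70,-23,-14,14,0,90)],x0,b,6,z);w[fin>0]=0
    g=lambda v:(w*(soft(parts,[v[0],v[1],x0[2]],z,b)-m)**2).sum()
    x=np.array(x0[:2])
    for s in(.003,-.002): x=minimize(g,x,method="Nelder-Mead",options=dict(initial_simplex=[x,x+[s,0],x+[0,s]],xatol=2e-5)).x
    return x,g(x)
t=np.linspace(0,2*np.pi,40)[:-1]
HEAD=[np.array([[.01*np.cos(q),.01*np.sin(q),z] for q in t for z in(-.0106,0)])]
F=np.array([[f[0],f[1]],[-f[1],f[0]]])
for lo,hi in((80,180),(60,140),(90,220)):
    k,e1=run(PLATE,pose,zk,.003,lo,hi);h,e2=run(HEAD,[.565,-.1015,0],.0746,.003,lo,hi)
    print("key bias",np.round((k-pose[:2])*1e3,2),round(e1,2),"head",np.round(h*1e3,2),round(e2,2),"post rel key in key axes",np.round(F@(h-k)*1e3,2))
E
python3 rel.py
```

```text
[ 0.4923 -0.0853  0.085 ] [[-0.982, 0.19, 0.001], [0.19, 0.982, -0.0], [-0.001, 0.0, -1.0]] [ 0.36 -0.48 -0.98] [ 0.005 -0.027  0.007] 58.59240174293518 9.0667
yaw -0.19165739636117052 key (np.float64(0.5295740796923758), np.float64(-0.09258802764879774), np.float64(-0.19165739636117052)) 0.07147772762850794
key bias [-9.13 -2.57] 62.2 head [ 559.85 -105.29] 38.86 post rel key in key axes [40.33 -2.44]
key bias [-3.95 -3.23] 99.38 head [ 561.24 -104.62] 81.9 post rel key in key axes [36.36 -1.85]
key bias [-11.81  -2.28] 57.1 head [ 559.13 -105.72] 30.23 post rel key in key axes [42.39 -2.77]
```

View pics/l5.png

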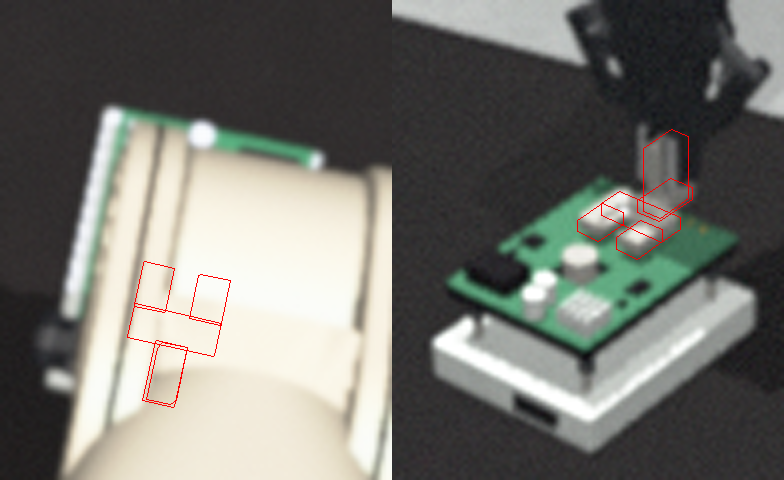

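```bash
sed -i 's/    m=bright(p,b,lo,hi)/    m=np.clip((p["image"][t:bt,l:r,0].astype(np.float32)-lo)\/(hi-lo),0,1)\n    if dbg: print(p["image"][t:bt,l:r,0])/; s/min(0)-4/min(0)-2/; s/max(0)+5/max(0)+3/; s/^F=/dbg=1\nF=/; s/((80,180),(60,140),(90,220))/((105,140),(115,150),(100,170))/; s/^    k,e1/    dbg=lo==105;k,e1/' rel.py; python3 rel.py
```

```text
[[ 48  45  45  44  43  46  41  47  62  65  56  41  47  38  43  43  42  47
   48  63  85 110 115 112 100 101 110 110  75  44  53]
 [ 46  47  50  41  47  58  59  60  57  57  52  49  62  75  78  84  61  45
   39  51  82 105 113 111 104  95 111 110  89  78  89]
 [ 47  45  44  49  57  73  77  64  50  53  56  83 115 150 164 158 111  67
   54  60  83 107 112 114 109  98 107 113 107 106 108]
 [ 43  49  58  64  73  82  81  74  66  78 114 160 194 227 234 229 168 113
   93 102 114 118 119 118 114 106 108 113 118 110 106]
 [ 47  58  77  88  90  92  88  88 100 132 187 226 235 242 244 240 190 150
  140 144 149 142 135 128 125 124 112 113 109 107 102]
 [ 66  77  93  93  97  90 101 131 165 197 228 235 235 229 225 215 177 152
  151 157 157 154 150 146 139 136 118 103 105  89  74]
 [ 88  94  98  97 102 113 143 192 225 231 236 234 222 194 189 181 154 138
  143 153 153 159 157 153 147 135 120 103  82  69  56]
 [ 94  96  98 103 132 168 199 229 235 232 225 217 195 190 218 214 164 140
  137 140 147 148 153 159 158 154 136 108  79  52  51]
 [ 98  93  99 118 174 221 232 237 235 224 197 191 198 209 212 207 16
[... 2156 characters left out ...]
0  91 116 172 208 222 227 227 219 201 163 103  76  85]
 [ 81  63  81 121 147 172 183 171 157 142 116  73  44  59]
 [ 87  45  67 103 118 128 137 136 128 118 108  74  50  56]
 [158  87  75 103 121 121 125 128 125 123 110  90  72  82]
 [224 134  88 106 117 125 127 125 120 118 110 104  96  96]
 [221 143 102 103 109 114 120 120 117 112 105 101  96 103]
 [169 119 100  95  98 106 119 127 114 103  97  98  98  94]]
key bias [-8.28 -3.02] 60.25 head [ 560.8  -104.78] 13.22 post rel key in key axes [40.32 -1.45]
key bias [-9.3  -2.74] 61.83 head [ 559.64 -105.43] 14.64 post rel key in key axes [40.36 -2.4 ]
key bias [-9.01 -3.  ] 58.22 head [ 559.84 -105.3 ] 12.23 post rel key in key axes [40.21 -2.03]
```

```bash
cat > rel2.py <<'E'
from h import *
from scipy.spatial.transform import Rotation as R
o=get_obs();M=R.from_quat(o["tool_rot"]).as_matrix();f=-M[:2,0];a=np.arctan2(f[1],f[0]);tc=o["eef_pos"]
pose=np.array([tc[0]+.038*f[0],tc[1]+.038*f[1],a]);zk=tc[2]-.0132
p=camera("scene");b=(350,180,425,270)
l,t,r,bt=b;Rch=p["image"][t:bt,l:r,0].astype(np.float32)
uv=proj(p,[[.56,-.10,.08]])[0];l,t=(uv-60).astype(int);b=(l,t,l+120,t+120);Rch=p["image"][t:t+120,l:l+120,0].astype(np.float32)
ARMS=[box(-2,16,6.5,22,8,8.01),box(-2,16,-22,-6.5,8,8.01)];WA=[box(1,19,4,25,8,8.01),box(1,19,-25,-4,8,8.01)]
tt=np.linspace(0,2*np.pi,60)[:-1]
D=lambda r:[np.array([[r*np.cos(q),r*np.sin(q),z] for q in tt for z in(0,1e-5)])]
def run(parts,W,x0,z,lo,hi):
    w=render(p,W,x0,b,6,z)>.5;m=np.clip((Rch-lo)/(hi-lo),0,1)
    g=lambda v:(w*(cv2.GaussianBlur(render(p,parts,[v[0],v[1],x0[2]],b,6,z),(0,0),.6)-m)**2).sum()
    x=np.array(x0[:2])
    for s in(.003,-.002): x=minimize(g,x,method="Nelder-Mead",options=dict(initial_simplex=[x,x+[s,0],x+[0,s]],xatol=2e-5)).x
    return x,g(x)
F=np.array([[f[0],f[1]],[-f[1],f[0]]])
for lo,hi in((110,230),(130,230),(150,230)):
    k,e1=run(ARMS,WA,pose,zk,lo,hi);h,e2=run(D(.01),D(.0125),[.563,-.103,0],.0746,lo,hi)
    print("key bias",np.round((k-pose[:2])*1e3,2),round(e1,2),"head",np.round(h*1e3,2),round(e2,2),"rel",np.round(F@(h-k)*1e3,2),"post-nominal key",np.round(F@(h-pose[:2])*1e3,2))
E
python3 rel2.py
```

```text
key bias [-2.    0.27] 1.6 head [ 564.89 -102.34] 0.24 rel [38.44 -2.72] post-nominal key [36.43 -2.84]
key bias [-2.57  0.35] 2.08 head [ 564.91 -102.23] 0.42 rel [39.02 -2.58] post-nominal key [36.43 -2.73]
key bias [-3.72  0.59] 2.99 head [ 565.14 -102.06] 1.05 rel [40.38 -2.39] post-nominal key [36.62 -2.52]
```

Emit:
drive_tool(
  increments=[
    [[-0.4,-2.3,0],[0,0,0],0],
    [[0,0,-3],[0,0,0],0],
    [[0,0,-3],[0,0,0],0],
    [[0,0,-3],[0,0,0],0],
    [[0,0,-2],[0,0,0],0],
    [[0,0,0],[0,0,0],0],
    [[0,0,0],[0,0,0],0],
  ],
)

```text
clock: 9.9
eef_pos: [0.4913, -0.0877, 0.0742]
tool_rot: [0.096, 0.995, -0.0, 0.0]
ft_force: [-2.0, -2.3, 3.4]
grip_width: 0.011
grasp_force: 59.2
```

Emit:
drive_tool(
  increments=[
    [[0,0,-2],[0,0,0],0],
    [[0,0,-2],[0,0,0],0],
    [[0,0,-2],[0,0,0],0],
    [[0,0,-2],[0,0,0],0],
    [[0,0,0],[0,0,0],0],
    [[0,0,0],[0,0,0],0],
  ],
)

```text
clock: 10.4
eef_pos: [0.4913, -0.0877, 0.0664]
tool_rot: [0.096, 0.995, -0.0, 0.0]
ft_force: [-2.6, 0.7, 7.6]
grip_width: 0.0112
grasp_force: 59.6
```

```bash
python3 look.py 6
```

```text
[ 0.4913 -0.0877  0.0664] [[-0.982, 0.191, 0.001], [0.191, 0.982, -0.0], [-0.001, -0.0, -1.0]] [-2.6   0.71  7.55] [-0.087  0.482  0.032] 59.638463258743286 10.4
yaw -0.191729794588521 key (np.float64(0.5286234821147204), np.float64(-0.09489607758951324), np.float64(-0.191729794588521)) 0.052889619280533234
```

Emit:
drive_tool(
  increments=[
    [[0,0,-1.4],[0,0,0],0],
    [[0,0,-1],[0,0,0],0],
    [[0,0,0],[0,0,0],0],
    [[0,0,0],[0,0,0],0],
  ],
)

```text
clock: 10.83
eef_pos: [0.4913, -0.0877, 0.0642]
tool_rot: [0.096, 0.995, -0.0, 0.0]
ft_force: [-3.7, 0.1, 8.1]
grip_width: 0.0108
grasp_force: 59.7
```

Emit:
drive_tool(
  increments=[
    [[2,-0.4,0],[0,0,0],0],
    [[2,-0.4,0],[0,0,0],0],
    [[2,-0.4,0],[0,0,0],0],
    [[2,-0.4,0],[0,0,0],0],
    [[0,0,0],[0,0,0],0],
  ],
)

```text
clock: 11.25
eef_pos: [0.498, -0.0887, 0.0637]
tool_rot: [0.096, 0.995, 0.0, -0.001]
ft_force: [-6.1, 0.9, 7.7]
grip_width: 0.0112
grasp_force: 60.0
```

Emit:
drive_tool(
  increments=[
    [[1.5,-0.3,0],[0,0,0],0],
    [[1.5,-0.3,0],[0,0,0],0],
    [[0,0,0],[0,0,0],0],
  ],
)

```text
clock: 11.5
eef_pos: [0.5009, -0.0893, 0.0637]
tool_rot: [0.096, 0.995, 0.0, -0.001]
ft_force: [-6.1, 0.9, 8.1]
grip_width: 0.011
grasp_force: 60.0
```

Emit:
drive_tool(
  increments=[
    [[1.5,-0.3,0],[0,0,0],0],
    [[1.5,-0.3,0],[0,0,0],0],
    [[0,0,0],[0,0,0],0],
  ],
)

```text
clock: 11.75
eef_pos: [0.5039, -0.0899, 0.0637]
tool_rot: [0.096, 0.995, 0.0, -0.001]
ft_force: [-5.2, 1.4, 8.3]
grip_width: 0.0113
grasp_force: 60.0
```

Emit:
drive_tool(
  increments=[
    [[1.5,-0.3,0],[0,0,0],0],
    [[1.5,-0.3,0],[0,0,0],0],
    [[0,0,0],[0,0,0],0],
  ],
)

```text
clock: 12.0
eef_pos: [0.5068, -0.0904, 0.0637]
tool_rot: [0.096, 0.995, 0.0, -0.001]
ft_force: [-5.4, 1.5, 8.6]
grip_width: 0.0109
grasp_force: 60.0
```

Emit:
drive_tool(
  increments=[
    [[1.5,-0.3,0],[0,0,0],0],
    [[1.5,-0.3,0],[0,0,0],0],
    [[0,0,0],[0,0,0],0],
  ],
)

```text
clock: 12.25
eef_pos: [0.5098, -0.0911, 0.0637]
tool_rot: [0.096, 0.995, 0.0, -0.001]
ft_force: [-5.2, 2.0, 8.5]
grip_width: 0.0114
grasp_force: 60.0
```

Emit:
drive_tool(
  increments=[
    [[1.5,-0.3,0],[0,0,0],0],
    [[1.5,-0.3,0],[0,0,0],0],
    [[0,0,0],[0,0,0],0],
  ],
)

```text
clock: 12.5
eef_pos: [0.5129, -0.0916, 0.0637]
tool_rot: [0.096, 0.995, 0.0, -0.001]
ft_force: [-5.8, 0.9, 8.0]
grip_width: 0.0108
grasp_force: 60.0
```

Emit:
drive_tool(
  increments=[
    [[1.5,-0.3,0],[0,0,0],0],
    [[1.5,-0.3,0],[0,0,0],0],
    [[0,0,0],[0,0,0],0],
  ],
)

```text
clock: 12.75
eef_pos: [0.5158, -0.0923, 0.0637]
tool_rot: [0.096, 0.995, 0.0, -0.001]
ft_force: [-5.2, 2.0, 7.4]
grip_width: 0.0108
grasp_force: 60.0
```

Emit:
drive_tool(
  increments=[
    [[1.5,-0.3,0],[0,0,0],0],
    [[1.5,-0.3,0],[0,0,0],0],
    [[1.5,-0.3,0],[0,0,0],0],
    [[0,0,0],[0,0,0],0],
  ],
)

```text
clock: 13.08
eef_pos: [0.5204, -0.0931, 0.0637]
tool_rot: [0.096, 0.995, 0.0, -0.001]
ft_force: [-5.8, 1.3, 9.2]
grip_width: 0.0111
grasp_force: 60.0
```

Emit:
drive_tool(
  increments=[
    [[1.5,-0.3,0],[0,0,0],0],
    [[1.5,-0.3,0],[0,0,0],0],
    [[0,0,0],[0,0,0],0],
  ],
)

```text
clock: 13.33
eef_pos: [0.5234, -0.0937, 0.0638]
tool_rot: [0.096, 0.995, 0.0, -0.001]
ft_force: [-6.0, 1.8, 8.8]
grip_width: 0.0109
grasp_force: 60.0
```

Emit:
drive_tool(
  increments=[
    [[1,-0.2,0],[0,0,0],0],
    [[1,-0.2,0],[0,0,0],0],
    [[0,0,0],[0,0,0],0],
  ],
)

```text
clock: 13.58
eef_pos: [0.5253, -0.0941, 0.0637]
tool_rot: [0.096, 0.995, 0.0, -0.001]
ft_force: [-6.4, 1.5, 9.7]
grip_width: 0.0109
grasp_force: 60.0
```

Emit:
drive_tool(
  increments=[
    [[1,-0.2,0],[0,0,0],0],
    [[0,0,0],[0,0,0],0],
  ],
)

```text
clock: 13.75
eef_pos: [0.5262, -0.0943, 0.0637]
tool_rot: [0.096, 0.995, 0.0, -0.001]
ft_force: [-5.3, 2.0, 8.1]
grip_width: 0.0111
grasp_force: 60.0
```

Emit:
drive_tool(
  increments=[
    [[1,-0.2,0],[0,0,0],0],
    [[0,0,0],[0,0,0],0],
  ],
)

```text
clock: 13.92
eef_pos: [0.5272, -0.0945, 0.0637]
tool_rot: [0.096, 0.995, 0.0, -0.001]
ft_force: [-7.4, 1.8, 8.9]
grip_width: 0.0108
grasp_force: 60.0
```

Emit:
drive_tool(
  increments=[
    [[0.8,-0.2,0],[0,0,0],0],
    [[0,0,0],[0,0,0],0],
  ],
)

```text
clock: 14.08
eef_pos: [0.528, -0.0947, 0.0637]
tool_rot: [0.096, 0.995, 0.0, -0.001]
ft_force: [-5.9, 1.9, 8.6]
grip_width: 0.0112
grasp_force: 60.0
```

Emit:
drive_tool(
  increments=[
    [[0.8,-0.1,0],[0,0,0],0],
    [[0,0,0],[0,0,0],0],
  ],
)

```text
clock: 14.25
eef_pos: [0.5288, -0.0948, 0.0637]
tool_rot: [0.096, 0.995, 0.0, -0.001]
ft_force: [-6.4, 1.1, 9.0]
grip_width: 0.0109
grasp_force: 60.0
```

Emit:
drive_tool(
  increments=[
    [[0.8,-0.2,0],[0,0,0],0],
    [[0,0,0],[0,0,0],0],
  ],
)

```text
clock: 14.42
eef_pos: [0.5296, -0.095, 0.0637]
tool_rot: [0.096, 0.995, 0.0, -0.001]
ft_force: [-5.6, 0.8, 8.3]
grip_width: 0.0106
grasp_force: 60.0
```

Emit:
drive_tool(
  increments=[
    [[0.8,-0.1,0],[0,0,0],0],
    [[0,0,0],[0,0,0],0],
  ],
)

```text
clock: 14.58
eef_pos: [0.5303, -0.0951, 0.0637]
tool_rot: [0.096, 0.995, 0.0, -0.001]
ft_force: [-6.2, 1.0, 8.2]
grip_width: 0.0109
grasp_force: 60.0
```

Run:
```python
from h import *
p=camera("scene");l,t=proj(p,[[.555,-.10,.07]])[0].astype(int)-[32,28]
cv2.imwrite("pics/s7.png",cv2.resize(p["image"][t:t+56,l:l+64,::-1],None,fx=10,fy=10,interpolation=2))
```

```text
(no output)
```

View pics/s7.png

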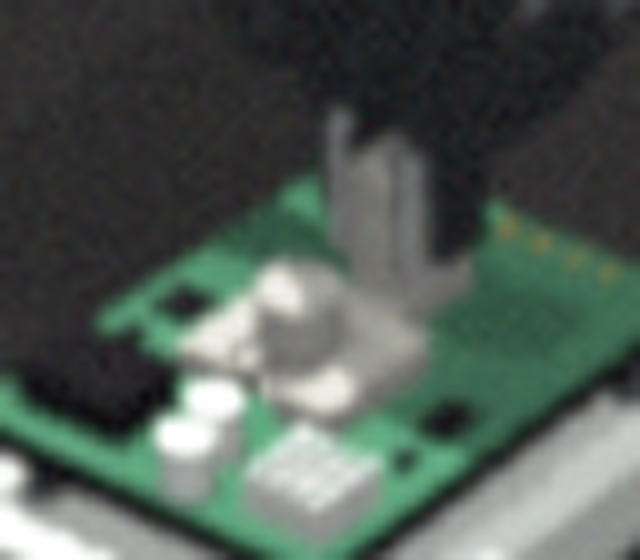

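Emit:
drive_tool(
  increments=[
    [[0.8,-0.2,0],[0,0,0],0],
    [[0,0,0],[0,0,0],0],
  ],
)

```text
clock: 14.8
eef_pos: [0.5304, -0.0952, 0.0636]
tool_rot: [0.096, 0.995, 0.0, -0.002]
ft_force: [-7.1, 2.6, 10.4]
grip_width: 0.0112
grasp_force: 60.1
```

The picture shows the key round the post with the head (300,310) above it. The last step was stopped by the neck, so it's home. I'll ease back slightly and let the spring lift it.

Emit:
drive_tool(
  increments=[
    [[-1,0.2,0],[0,0,0],0],
    [[-0.2,0,0],[0,0,0],0],
    [[0,0,1],[0,0,0],0],
    [[0,0,1],[0,0,0],0],
    [[0,0,1],[0,0,0],0],
    [[0,0,1],[0,0,0],0],
    [[0,0,0],[0,0,0],0],
  ],
)

```text
clock: 15.38
eef_pos: [0.5304, -0.0951, 0.0676]
tool_rot: [0.096, 0.995, 0.0, -0.001]
ft_force: [-4.6, 1.3, 6.5]
grip_width: 0.011
grasp_force: 59.7
```

Emit:
drive_tool(
  increments=[
    [[0,0,1],[0,0,0],0],
    [[0,0,0],[0,0,0],0],
    [[0,0,0],[0,0,0],0],
  ],
)

```text
clock: 15.63
eef_pos: [0.5304, -0.0951, 0.0685]
tool_rot: [0.096, 0.995, 0.0, -0.001]
ft_force: [-3.4, 1.0, 5.7]
grip_width: 0.0112
grasp_force: 59.6
```

Emit:
drive_tool(
  increments=[
    [[0,0,0.7],[0,0,0],0],
    [[0,0,0],[0,0,0],0],
  ],
)

```text
clock: 15.8
eef_pos: [0.5304, -0.0951, 0.0688]
tool_rot: [0.096, 0.995, 0.0, -0.001]
ft_force: [-3.7, 0.9, 3.7]
grip_width: 0.0111
grasp_force: 59.1
```

Emit:
drive_tool(
  increments=[
    [[0,0,0.7],[0,0,0],0],
    [[0,0,0],[0,0,0],0],
  ],
)

```text
clock: 15.97
eef_pos: [0.5305, -0.0952, 0.0689]
tool_rot: [0.096, 0.995, 0.0, -0.001]
ft_force: [-2.6, 2.7, -1.5]
grip_width: 0.011
grasp_force: 58.5
```

Emit:
drive_tool(
  increments=[
    [[0,0,0],[0,0,0],0.2],
    [[0,0,0],[0,0,0],0.4],
    [[0,0,0],[0,0,0],0.5],
    [[0,0,0],[0,0,0],0.5],
    [[0,0,5],[0,0,0],0.5],
    [[0,0,15],[0,0,0],0.5],
    [[0,0,25],[0,0,0],0.5],
    [[0,0,30],[0,0,0],0.5],
  ],
)

```text
clock: 16.63
eef_pos: [0.5302, -0.0954, 0.1445]
tool_rot: [0.096, 0.995, 0.0, -0.002]
ft_force: [0.4, 0.8, 0.5]
grip_width: 0.0428
grasp_force: 0.0
```

Emit:
drive_tool(
  increments=[
    [[-20,0,30],[0,0,0],0.5],
    [[-25,5,20],[0,0,0],0.5],
    [[-30,10,10],[0,0,0],0.5],
    [[-30,15,0],[0,0,0],0.5],
    [[-30,15,0],[0,0,0],0.5],
    [[-20,15,0],[0,0,0],0.5],
    [[0,0,0],[0,0,0],0.5],
  ],
)

```text
clock: 17.22
eef_pos: [0.3725, -0.034, 0.2054]
tool_rot: [0.095, 0.995, 0.0, -0.001]
ft_force: [-0.4, 0.2, 0.0]
grip_width: 0.0426
grasp_force: 0.0
```

Run:
```python
from h import *
ims=[]
for c in("top","scene"):
    p=camera(c);l,t=proj(p,[[.555,-.10,.07]])[0].astype(int)-[32,35]
    ims.append(cv2.resize(p["image"][t:t+70,l:l+64,::-1],None,fx=6,fy=6,interpolation=2))
cv2.imwrite("pics/f8.png",np.hstack(ims));o=get_obs();print(o["ft_force"],o["grasp_force"],o["eef_pos"])
```

```text
[ 0.88388543 -0.4373027  -0.66754681] 0.0 [ 0.37663281 -0.03542982  0.20586746]
```

View pics/f8.png

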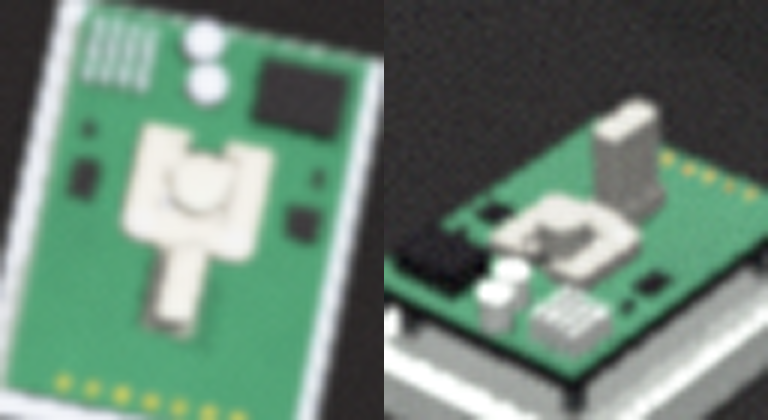

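Run:
```python
from h import *
p=camera("scene");S=16
l,t=proj(p,[[.555,-.10,.065]])[0].astype(int)-[23,20]
im=cv2.resize(p["image"][t:t+36,l:l+48,::-1],None,fx=S,fy=S,interpolation=2)
f=np.array([.982,-.19]);tt=np.linspace(0,6.28,40)
C=np.array([.565,-.102])
for P in KEY:
    h=(proj(p,place(P,*(C-.000*f),-.192,.0556))-[l-.5,t-.5])*S
    cv2.polylines(im,[cv2.convexHull(h.astype(np.int32))],True,(0,0,255),1)
for z in(.0606,.0746):
    h=(proj(p,np.c_[C[0]+.01*np.cos(tt),C[1]+.01*np.sin(tt),0*tt+z])-[l-.5,t-.5])*S
    cv2.polylines(im,[h.astype(np.int32)],True,(255,0,0),1)
cv2.imwrite("pics/f9.png",im)
top=camera("top");b=(320,195,410,300)
```

```text
(no output)
```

View pics/f9.png

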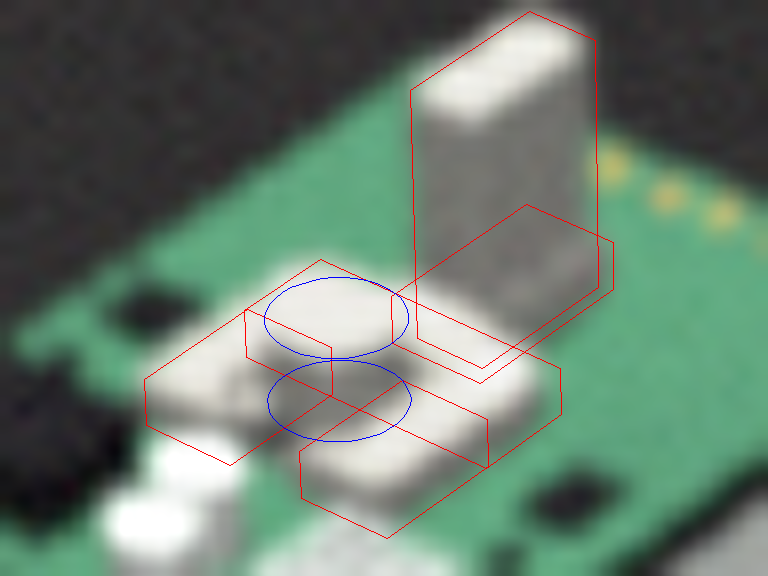

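The head's top disc (336,318) stands above the key with its grey side showing below. The plate surrounds it and lies level, and the gripper is clear. Handing in.

```bash
python3 -c "
from workcell import *
print(job_done())"
```

```text
the job is handed in; nothing more can be done
None
```

I handed the job in with the open key home round the post's neck, the head seated in its recess, the board held down and the gripper clear; the hand-in returned no verdict, and the forces I read stayed near 11 N or less.

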